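# Sort the teaspoon and the lemon into their bins

## Task

Tidy the worktop by kind: lay the teaspoon flat in the long, low wooden cutlery tray and put the lemon in the square, slatted wooden fruit crate. Set them down from close above rather than dropping or throwing them.

Things in the scene. Friction and masses are not known exactly. Their poses are not given: they have to be found in the camera images.
- teaspoon: Plain metal teaspoon, 130 x 27 x 11 mm, about 20 g, lying on the worktop near the middle, bowl and handle along its x axis. Origin: centre of its underside. It can be pinched across its y axis at the origin, by the tips of the fingers close to the worktop.
- lemon: Yellow lemon, 67 x 54 x 54 mm, about 90 g, lying on the worktop near the middle, its long axis along its x axis. Origin: underside of the lemon as it first lies (it turns with the lemon). It can be grasped across its y axis, 54 mm wide at mid height.
- lemon_center (a point): Centre of the lemon, 27 mm above the worktop as it first lies; axes as those of the lemon.
- tray: Long, low wooden cutlery tray, open at the top, empty, fixed to the worktop: 250 (x) x 130 (y) x 40 mm high, walls and floor 6 mm thick. Stands at the left or the right of the worktop. Origin: centre of its underside, long side along its x axis.
- crate: Square, taller wooden fruit crate with slatted sides, open at the top, empty, fixed to the worktop: 160 x 160 x 65 mm high, walls and floor 6 mm thick. Stands at the other side from the tray. Origin: centre of its underside.
Not all that is in view belongs to the job. Leave any grey look-alike of the crate alone.

How it is judged:
By the outcome, as a careful person would: the job done as asked, in the order asked, and still so for the second after the job is handed in, with the robot touching nothing.
It also fails if it takes over 61 s, if anything falls off the work surface, if the arm or the gripper's body presses on something with over 40 N, if the wrist force passes 120 N, or if a joint passes its speed limit or range.

## Robot

A 6-joint arm with a two-finger parallel gripper is mounted at the origin on a cart in front of the work surface, level with it; the furniture and walls round the work are solid. World frame = base frame: x ahead of the robot, y to its left, z up, the work surface at z = 0. Lengths are in mm, angles in rad, forces in N, time in s.
With the tool pointing down it reaches from about 300 to 775 mm from the base axis. Payload 14.6 kg.
Tool frame: the origin (TCP) lies at the very end of the fingers, on their centre line; the grasp point (between the pads) lies 19 mm behind it (manip.grip_point_offset is the distance from the TCP to the grasp point, in mm); z points along the fingers, y is the line along which they close (so a half turn about z gives the same grasp; the last joint's range is limited). The gripper opens to 94 mm and grips with 3 to 60 N. Pads are 16 mm wide; open, the fingers measure 119 mm over their backs; the gripper's body (75 mm by 177 mm) begins 78 mm behind the grasp point.
Start: joints at [-1.261, 0.3, 1.521, -0, 1.321, -0.067], TCP at [202.363, -511.408, 179.146] pointing down, gripper open.
Joint ranges: [-3.03, 3.03], [-0.79, 2.21], [0.23, 2.52], [-1.04, 4.18], [0, 3.07], [-2.55, 2.55]. Speed limits (rad/s): [2.22, 2.22, 2.57, 3.14, 3.14, 3.14].

## Interface

Orientations are given as [roll, pitch, yaw] about the fixed x, y, z axes, in that order (R = Rz(yaw) Ry(pitch) Rx(roll)).
In Python, from cell import telemetry, eyes, manip gives the robot as it stands.
- The arm moves only by the tool play_rows, never from a script. Its arguments are lists of equal length, an entry for each row: "translation": the shift along the world's x, y, z in m, a list of three; "yaw": the turn about the world's z in rad. A call has 1 to 12 rows; each row is the pose to reach, as a shift and turn from the pose commanded when the call began; what a row does not reach only later rows make up. A row lasts 1/8 s, in which the tool goes at most 62.5 mm and 10.7 degrees, less where a joint would pass 70% of its speed; a pose out of reach is approached as far as the arm can. A call with a gripper value outside its range is refused whole. "hand" is the opening, from 0 (shut) to 1 (fully open), set as the call begins (left out, the last holds). The fingers move at their own pace and stop on an object; "force" is the grip in N (left out, the last holds). Time passes only in rows, so rows that repeat a pose let the fingers close. It gives the time, the measured TCP pose, the force, the opening and the grip force at its end, in the units of the state.
- telemetry.read_state(): the state, without advancing time (a new reading comes with each control period).
- eyes.camera(name): name is "scene" or "top"; returns a dict with "pixels" (400x640x3 uint8, red, green, blue), "fx", "fy", "cx", "cy" (pixels), "cam_to_world" (4x4, takes a point from camera to world coordinates). Camera axes: x right, y up, looking along -z (the intrinsics and any distortion apply to the point x, -y, -z); pixel columns grow to the right and rows downward; lengths in mm; the calibration is good to about 2 mm. A picture is of the moment at which its call begins. There is no depth.
- manip.sign_off(): hands the job in; it is judged then, once.
The state is a dict: "clock": time; "joints": joint angles; "qd": joint speeds; "effort": joint torques, N m; "eef_pos": TCP position; "eef_rot": TCP orientation; "wrist_force": force on the tool from outside, world axes, zero at the start; "moment": the same for the moment, N m; "finger_gap": finger opening in mm; "finger_force": force on a finger pad.
Only numpy, scipy, OpenCV 4.12 (cv2) and the standard library are available. Lean on these libraries where they do the work, as an engineer would, in place of code of your own. Each camera call takes 0.05 s, during which the arm holds its last target. There are 200 camera calls.

## Working session

There is one attempt and no reset: what is moved stays moved. The work goes in short steps, Python scripts to look and compute and a tool call to move; the robot and the scene stay as the last step left them, time stands still between calls to the robot, and variables do not carry over. Pictures are saved under pics/ and viewed, at most 10 in all, crops included, and the job is handed in when it is done.

Besides the shell and the picture viewer there is one more tool, called as name(argument=value, ...), one argument or row to a line, values as JSON. play_rows: Moves the arm, as the interface text tells. Its arguments: {"type":"object","properties":{"translation":{"type":"array","items":{"type":"array","items":{"type":"number"}}},"yaw":{"type":"array","items":{"type":"number"}},"hand":{"type":"number"},"force":{"type":"number"}},"required":["translation","yaw"]}

```bash
mkdir -p pics; ls; cat > h.py <<'E'
import numpy as np, cv2
from cell import telemetry, eyes, manip
def shot(n,f):
    c=eyes.camera(n); cv2.imwrite('pics/'+f,cv2.cvtColor(c['pixels'],cv2.COLOR_RGB2BGR)); return c
def ray(c,u,v,z):
    M=np.array(c['cam_to_world']); d=M[:3,:3]@np.array([(u-c['cx'])/c['fx'],-(v-c['cy'])/c['fy'],-1.]); o=M[:3,3]
    return o+d*(z-o[2])/d[2]
E
python3 - <<'E'
from h import *
for n in('top','scene'):
    c=shot(n,n+'0.png'); print(n,[k for k in c],c['fx'],c['cx'],c['cy'],np.round(c['cam_to_world'],3).tolist())
    if 'dist' in c or 'distortion' in c: print({k:c[k] for k in c if k!='pixels'})
print(telemetry.read_state())
E
```

```text
pics
top ['pixels', 'fx', 'fy', 'cx', 'cy', 'cam_to_world'] 458.909173769432 316.89009082393034 193.10620396319737 [[-0.015, 0.997, -0.079, 432.12], [-1.0, -0.016, -0.013, 116.979], [-0.014, 0.079, 0.997, 1428.064], [0.0, 0.0, 0.0, 1.0]]
scene ['pixels', 'fx', 'fy', 'cx', 'cy', 'cam_to_world'] 411.1666172011748 318.73964332859777 200.26025072796813 [[0.891, 0.285, -0.353, 12.826], [-0.453, 0.521, -0.724, -985.607], [-0.023, 0.805, 0.593, 957.844], [0.0, 0.0, 0.0, 1.0]]
{'clock': 0.1, 'joints': array([-1.26059378e+00,  3.00393309e-01,  1.52149876e+00, -2.26861566e-05,
        1.32070080e+00, -6.65630380e-02]), 'qd': array([-1.58302717e-03,  2.02139608e-04, -3.77290288e-03,  2.93947767e-05,
        5.16100126e-04,  6.36971238e-04]), 'effort': array([-3.31135161e-04, -5.32643545e+01, -3.53282082e+01,  7.08812289e-02,
        2.35169084e-02, -3.68366636e-05]), 'eef_pos': array([ 202.28549612, -511.17613072,  178.66383852]), 'eef_rot': array([-3.14059319e+00, -4.46020622e-05,  3.76771189e-01]), 'wrist_force': array([ 0.38870975,  0.82661233, -0.60984758]), 'moment': array([-0.00131892,  0.01040953,  0.01414576]), 'finger_force': 0.0, 'finger_gap': 93.8795119329786}
```

View pics/top0.png

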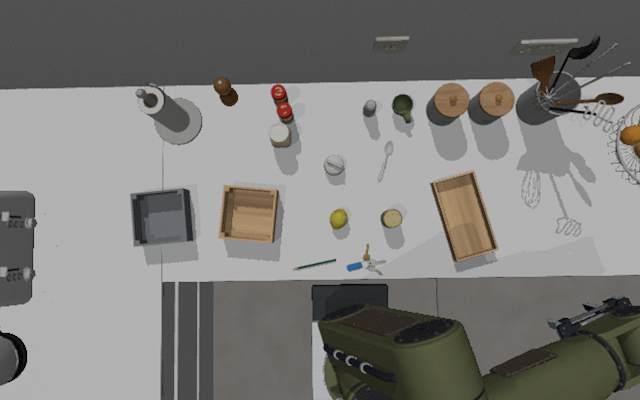

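View pics/scene0.png

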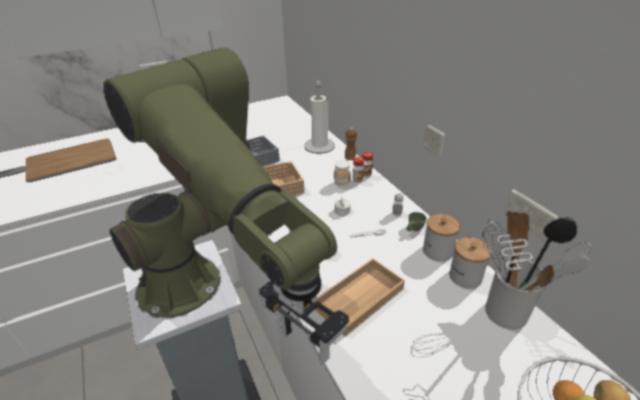

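The top view shows the teaspoon at about (386,160), the lemon at (339,218), the tray at (464,216) and the wooden crate at (250,214). There are two crates: the wooden slatted one at (250,214) and a grey one at (162,216). The wooden one fits the description and the grey one is the look-alike. The scene view agrees. I'll confirm in one enlarged crop while measuring.

```bash
python3 - <<'E'
from h import *
c=eyes.camera('top'); im=cv2.cvtColor(c['pixels'],cv2.COLOR_RGB2BGR); hsv=cv2.cvtColor(im,cv2.COLOR_BGR2HSV)
cv2.imwrite('pics/crop1.png',cv2.resize(im[130:280,200:510],None,fx=2.55,fy=2.55,interpolation=cv2.INTER_CUBIC))
def pca(m,z,off):
    ys,xs=np.nonzero(m); P=np.array([ray(c,x+off[0],y+off[1],z)[:2] for x,y in zip(xs,ys)])
    r=cv2.minAreaRect(P.astype(np.float32)); w,v=np.linalg.eigh(np.cov(P.T)); a=v[:,1]
    print(len(xs),'mean',P.mean(0).round(1),'rect',np.round(r[0],1),np.round(r[1],1),'axis yaw',np.arctan2(a[1],a[0]).round(3))
# lemon
s=hsv[200:235,325:355]; m=(s[...,1]>140); print('lemon'); pca(m,27,(325,200))
# spoon: differs from the white top
s=im[135:187,372:402].astype(int); g=cv2.cvtColor(im,cv2.COLOR_BGR2GRAY)[135:187,372:402]
bg=np.median(g); print('bg',bg)
m=(abs(g.astype(int)-bg)>10).astype(np.uint8); n,l,st,_=cv2.connectedComponentsWithStats(m); k=1+np.argmax(st[1:,4]); print('spoon',st[k]); pca(l==k,4,(372,135))
print('\n'.join(''.join('#' if v else '.' for v in r) for r in m))
for nm,(y0,y1,x0,x1),z in(('tray',(165,270,425,502),40),('crate',(178,250,212,285),65)):
    s=hsv[y0:y1,x0:x1]; m=((s[...,1]>70)&(s[...,0]<30)).astype(np.uint8); m=cv2.morphologyEx(m,cv2.MORPH_CLOSE,np.ones((5,5)))
    n,l,st,_=cv2.connectedComponentsWithStats(m);k=1+np.argmax(st[1:,4]); ys,xs=np.nonzero(l==k)
    print(nm); pca(l==k,z,(x0,y0)); b=cv2.boxPoints(cv2.minAreaRect(np.float32(np.c_[xs+x0,ys+y0]))); print(b.round(1).tolist())
    for p in b: print(ray(c,*p,z).round(1), ray(c,*p,0).round(1))
E
```

```text
lemon
241 mean [464.8  71.1] rect [465.3  71.6] [49.  51.8] axis yaw 2.723
bg 178.0
spoon [  5   5  17  43 241]
241 mean [648.5 -79.8] rect [641.9 -80.7] [ 30.2 137. ] axis yaw 2.836
#########.....................
########......................
#######.......................
#######.......................
######........................
...##.............#...........
................####..........
...............######.........
..............#######.........
.............########.........
.............########.........
.............########.........
............#########.........
............#########.........
............##########........
............##########........
............##########........
............#########.........
.............#######..........
.............#######..........
.............######...........
..............###.............
..............###.............
.............###..............
.............###..............
.............###..............
............####..............
...........####...............
..........#####...............
..........#####...
[... 791 characters left out ...]
000030517578], [473.29998779296875, 169.60000610351562], [497.6000061035156, 249.3000030517578], [454.29998779296875, 262.5]]
[ 568.2 -208.    40. ] [ 572.2 -217.4    0. ]
[ 606.2 -340.2   40. ] [ 611.2 -353.4    0. ]
[ 365.1 -402.2   40. ] [ 363.2 -417.2    0. ]
[ 328.  -271.9   40. ] [ 325.  -283.1    0. ]
crate
2900 mean [482.8 339.8] rect [483.1 339.8] [163.9 157.6] axis yaw 1.416
[[218.39999389648438, 237.39999389648438], [223.3000030517578, 184.60000610351562], [278.1000061035156, 189.6999969482422], [273.20001220703125, 242.5]]
[413.7 429.   65. ] [412.8 443.9   0. ]
[570.9 414.5  65. ] [577.5 428.7   0. ]
[552.9 250.4  65. ] [558.6 256.8   0. ]
[396.2 266.3  65. ] [394.5 273.4   0. ]
```

View pics/crop1.png

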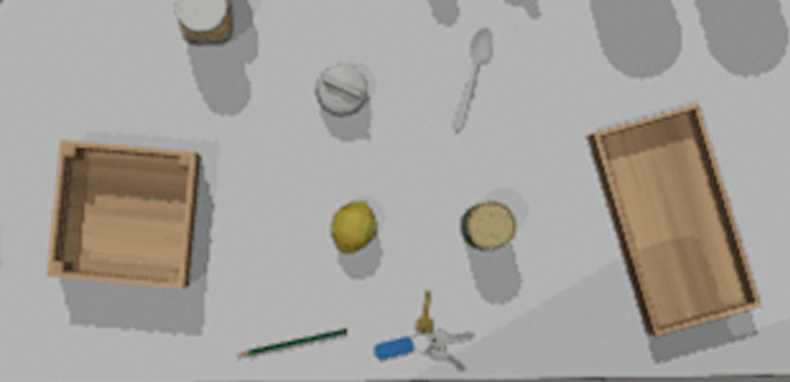

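The crop confirms the wooden slatted crate on the left (centre about (125,215) in the crop) and the tray on the right. The spoon's bowl is at (482,45) with its handle end at (458,130), and the lemon is at (354,227). The measured sizes match the ones given. I'll do the spoon first, moving above it.

play_rows(
  translation=[
    [0.04,0.04,0],
    [0.08,0.08,0],
    [0.12,0.12,0],
    [0.16,0.16,0],
    [0.2,0.2,0],
    [0.24,0.24,0],
    [0.28,0.28,0],
    [0.32,0.32,0],
    [0.36,0.36,0],
    [0.4,0.4,0],
    [0.44,0.431,-0.03],
    [0.44,0.431,-0.06],
  ],
  yaw=[-0.06,-0.12,-0.18,-0.24,-0.3,-0.36,-0.42,-0.48,-0.54,-0.6,-0.677,-0.677],
  hand=0.5,
  force=12,
)

```text
clock: 1.65
eef_pos: [643.7, -77.8, 117.2]
eef_rot: [-3.141, 0.001, -0.298]
wrist_force: [-1.1, -0.4, 0.2]
finger_gap: 47.3
finger_force: 0.0
```

```bash
python3 - <<'E'
from h import *
c=shot('scene','s1.png'); im=cv2.imread('pics/s1.png')
cv2.imwrite('pics/s1c.png',cv2.resize(im[190:300,280:440],None,fx=4,fy=4,interpolation=cv2.INTER_CUBIC))
M=np.array(c['cam_to_world'])
def proj(p):
    q=M[:3,:3].T@(np.array(p)-M[:3,3]); return [c['cx']+c['fx']*q[0]/-q[2], c['cy']-c['fy']*q[1]/-q[2]]
for p in ((642,-80,4),(642+62*np.cos(.3),-80-62*np.sin(.3),4),(642-62*np.cos(.3),-80+62*np.sin(.3),4)): u=proj(p);print(np.round(u),np.round([(u[0]-280)*4,(u[1]-190)*4]))
s=telemetry.read_state();print(s['eef_pos'],s['eef_rot'],s['finger_gap'])
E
```

```text
[368. 234.] [351. 174.]
[385. 231.] [420. 165.]
[351. 236.] [282. 183.]
[641.0899518  -78.68225215 112.72878999] [ 3.14080323  0.00693582 -0.29837653] 47.06553149582063
```

View pics/s1c.png

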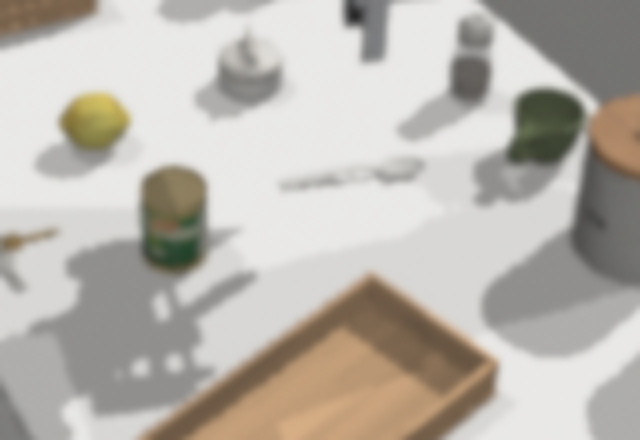

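The spoon's ends are at (281,184) and (422,166) in the crop, which matches the prediction. Descending.

play_rows(
  translation=[
    [0,-0.001,-0.02],
    [0,-0.001,-0.04],
    [0,-0.001,-0.06],
    [0,-0.001,-0.075],
    [0,-0.001,-0.085],
    [0,-0.001,-0.095],
    [0,-0.001,-0.1],
    [0,-0.001,-0.1],
    [0,-0.001,-0.1],
  ],
  yaw=[0,0,0,0,0,0,0,0,0],
)

```text
clock: 2.82
eef_pos: [642.6, -81.5, 19.6]
eef_rot: [-3.142, -0.001, -0.3]
wrist_force: [0.6, -0.3, 0.5]
finger_gap: 46.7
finger_force: 0.0
```

play_rows(
  translation=[
    [0,0,-0.005],
    [0,0,-0.01],
    [0,0,-0.014],
    [0,0,-0.017],
    [0,0,-0.017],
    [0,0,-0.017],
  ],
  yaw=[0,0,0,0,0,0],
)

```text
clock: 3.58
eef_pos: [642.5, -81.4, 2.3]
eef_rot: [-3.142, -0.0, -0.3]
wrist_force: [-0.7, -0.0, 0.1]
finger_gap: 47.2
finger_force: 0.0
```

play_rows(
  translation=[
    [0,0,0],
    [0,0,0],
    [0,0,0],
    [0,0,0],
    [0,0,0],
    [0,0,0],
    [0,0,0],
    [0,0,0],
  ],
  yaw=[0,0,0,0,0,0,0,0],
  hand=0,
  force=15,
)

```text
clock: 4.58
eef_pos: [642.4, -81.4, 2.1]
eef_rot: [-3.142, 0.0, -0.3]
wrist_force: [0.6, -0.0, -0.5]
finger_gap: 0.9
finger_force: 0.0
```

play_rows(
  translation=[
    [0,0,0],
    [0,0,0],
    [0,0,0],
  ],
  yaw=[0,0,0],
)

```text
clock: 4.95
eef_pos: [642.4, -81.4, 2.2]
eef_rot: [-3.142, -0.0, -0.3]
wrist_force: [-1.0, 0.0, -1.1]
finger_gap: 0.4
finger_force: 0.0
```

```bash
python3 - <<'E'
from h import *
c=shot('scene','s2.png'); im=cv2.imread('pics/s2.png')
a=cv2.resize(im[200:260,320:420],None,fx=7,fy=5,interpolation=cv2.INTER_CUBIC)
c=shot('top','t2.png'); im=cv2.imread('pics/t2.png')
b=cv2.resize(im[130:190,340:440],None,fx=7,fy=5,interpolation=cv2.INTER_CUBIC)
cv2.imwrite('pics/s2c.png',np.vstack([a,b]))
E
```

```text
(no output)
```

View pics/s2c.png

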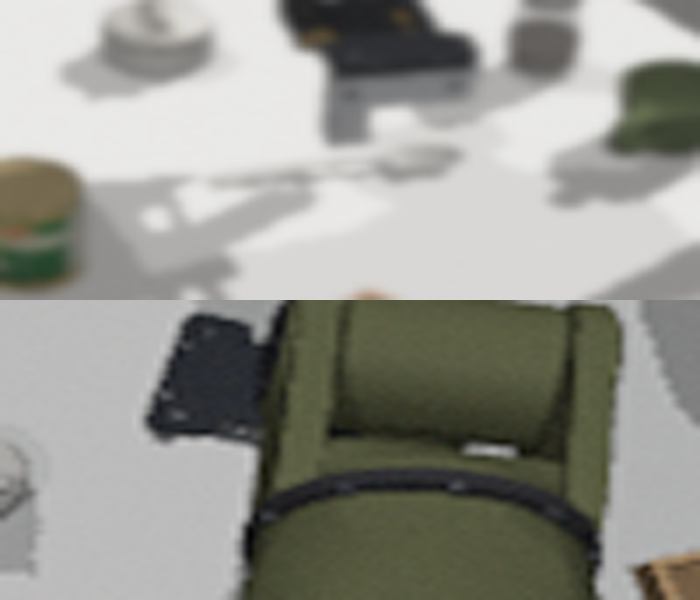

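```bash
python3 - <<'E'
from h import *
a=cv2.imread('pics/s1.png',0); b=cv2.imread('pics/s2.png',0)
np.set_printoptions(linewidth=200)
print('cols 358..384');
for r in range(212,242): print(r,b[r,358:386])
print('before'); 
for r in range(226,242): print(r,a[r,358:386])
E
```

```text
cols 358..384
212 [232 232 232 232 231 230 223 196 137  79  49  50  51  50  50  52  49  47  45  45  45  45  44  45  48  48  47  48]
213 [232 232 232 232 232 232 229 214 159  94  53  45  45  45  47  48  48  47  47  47  50  53  56  58  61  64  66  69]
214 [232 232 232 232 232 232 231 219 170 104  62  52  51  54  56  58  61  63  66  69  74  81  85  87  90  92  92  94]
215 [232 232 232 232 232 232 231 220 173 113  81  75  77  82  85  87  90  92  95  96 102 108 111 113 113 111 108 109]
216 [232 232 232 232 232 232 230 219 173 122 101 100 101 107 111 112 114 114 115 116 118 120 121 122 121 115 108 108]
217 [232 232 232 232 232 232 229 216 170 127 112 109 108 115 120 122 122 122 123 122 123 123 123 124 122 116 107 108]
218 [232 232 232 232 232 232 228 212 164 127 113 104 102 112 121 123 123 124 124 124 124 124 123 124 123 121 116 119]
219 [232 232 232 232 232 232 227 209 162 127 113 103 102 112 121 125 125 126 129 130 131 129 129 129 130 129 130 133]
220 [232 232 232 232 232 232 227 209 162 127 117 112 113 119 128 136 141 144 149 154 152 145 143 144 147 148 149 151]
221 [232 232 232 232 232
[... 3648 characters left out ...]
1 188 189 192 194 195 200 209 218 223 224 225 225 226 229 229 224 216 208 210 217 221 223 223 224 225 224 222]
237 [217 216 218 222 223 223 224 226 229 231 231 231 232 232 232 231 230 228 226 226 229 231 231 231 231 231 230 228]
238 [229 229 229 231 231 231 231 231 232 232 232 232 232 232 232 232 232 232 231 231 232 232 232 232 232 232 232 231]
239 [232 232 232 232 232 232 232 232 232 232 232 232 232 232 232 232 232 232 232 232 232 232 232 232 232 233 232 231]
240 [232 232 232 232 232 232 232 232 232 232 232 232 232 232 232 232 232 232 232 232 232 232 232 232 232 232 232 232]
241 [232 232 232 232 232 233 232 232 232 232 232 232 232 232 232 232 232 232 232 232 232 232 232 232 232 232 232 232]
```

```bash
python3 - <<'E'
from h import *
cs=eyes.camera('scene')
def proj(c,p):
    M=np.array(c['cam_to_world']); q=M[:3,:3].T@(np.array(p)-M[:3,3]); return np.round([c['cx']+c['fx']*q[0]/-q[2], c['cy']-c['fy']*q[1]/-q[2]],1)
print('s2 TCP',proj(cs,(642.4,-81.4,2.2)),'foot ray z0,z20',ray(cs,369,228.5,2).round(),ray(cs,369,228.5,20).round(),ray(cs,369,228.5,25).round())
for t in((641,-79,113),): 
  for s in(-23.5,23.5): print('s1 feet',proj(cs,(t[0]+.295*s,t[1]+.955*s,t[2])))
for s in(-47,47): print('s0 feet',proj(cs,(202.3-.368*s,-511+.93*s,179)))
im=[cv2.imread('pics/scene0.png')[270:350,240:360],cv2.imread('pics/s1.png')[160:240,310:430],cv2.imread('pics/s2.png')[170:250,310:430]]
a=[cv2.resize(i,None,fx=3.3,fy=3.3*1.6,interpolation=cv2.INTER_CUBIC) for i in im]
a[0]=cv2.resize(im[0],None,fx=3.3,fy=3.3); a[1]=cv2.resize(im[1],None,fx=3.3,fy=3.3);a[2]=cv2.resize(im[2],None,fx=3.3,fy=3.3)
cv2.imwrite('pics/cmp.png',np.vstack([np.hstack(a[:2]),np.hstack([a[2],a[2]*0])]))
E
```

```text
s2 TCP [368.1 234.1] foot ray z0,z20 [662. -57.   2.] [649. -74.  20.] [646. -79.  25.]
s1 feet [370.9 213.1]
s1 feet [367.2 204.7]
s0 feet [322.1 367.1]
s0 feet [289.6 341.2]
```

View pics/cmp.png

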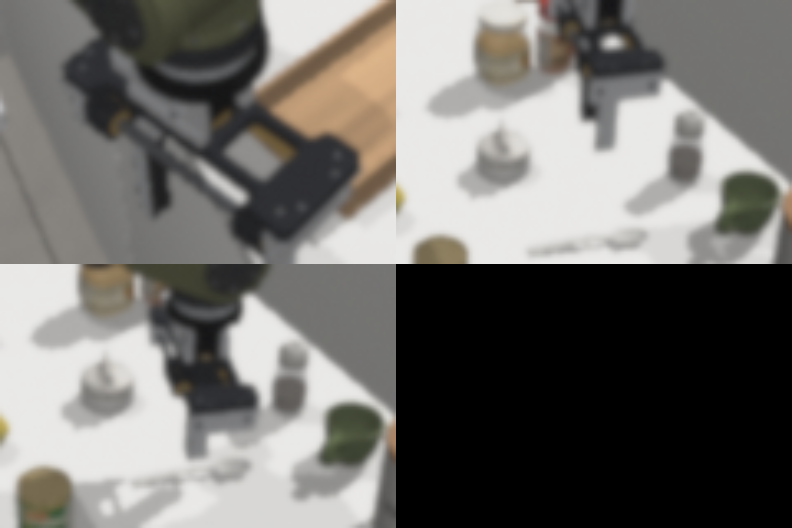

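play_rows(
  translation=[
    [0,0,0],
    [0,0,0],
    [0,0,0],
    [0,0,0],
    [0,0,-0.003],
    [0,0,-0.006],
    [0,0,-0.008],
    [0,0,-0.01],
    [0,0,-0.01],
    [0,0,-0.01],
  ],
  yaw=[0,0,0,0,0,0,0,0,0,0],
  hand=0.5,
)

```text
clock: 6.35
eef_pos: [642.4, -81.4, -7.8]
eef_rot: [-3.142, -0.0, -0.3]
wrist_force: [0.1, 0.8, 0.1]
finger_gap: 46.9
finger_force: 0.0
```

The reported TCP is 8 mm below the worktop with no contact. That agrees with the image: the fingertips really end about 20 mm above the stated TCP. I'll probe down gently.

play_rows(
  translation=[
    [0,0,-0.002],
    [0,0,-0.004],
    [0,0,-0.006],
    [0,0,-0.008],
    [0,0,-0.008],
  ],
  yaw=[0,0,0,0,0],
)

```text
clock: 6.98
eef_pos: [642.3, -81.4, -16.1]
eef_rot: [3.142, 0.0, -0.3]
wrist_force: [0.7, -0.7, 0.7]
finger_gap: 46.7
finger_force: 0.0
```

play_rows(
  translation=[
    [0,0,-0.001],
    [0,0,-0.002],
    [0,0,-0.002],
  ],
  yaw=[0,0,0],
)

```text
clock: 7.35
eef_pos: [642.3, -81.4, -18.0]
eef_rot: [3.142, 0.0, -0.3]
wrist_force: [0.5, 0.4, -1.3]
finger_gap: 47.1
finger_force: 0.0
```

play_rows(
  translation=[
    [0,0,-0.001],
    [0,0,-0.001],
    [0,0,-0.001],
  ],
  yaw=[0,0,0],
)

```text
clock: 7.72
eef_pos: [642.4, -81.4, -18.9]
eef_rot: [-3.142, -0.0, -0.3]
wrist_force: [-0.1, -0.2, 0.5]
finger_gap: 47.0
finger_force: 0.0
```

play_rows(
  translation=[
    [0,0,-0.001],
    [0,0,-0.001],
    [0,0,-0.001],
  ],
  yaw=[0,0,0],
)

```text
clock: 8.1
eef_pos: [642.4, -81.4, -19.9]
eef_rot: [-3.142, 0.0, -0.3]
wrist_force: [0.5, 0.2, -0.7]
finger_gap: 47.2
finger_force: 0.0
```

play_rows(
  translation=[
    [0,0,-0.001],
    [0,0,-0.001],
    [0,0,-0.001],
  ],
  yaw=[0,0,0],
)

```text
clock: 8.48
eef_pos: [642.4, -81.4, -20.8]
eef_rot: [-3.142, -0.0, -0.3]
wrist_force: [1.4, 0.6, 0.4]
finger_gap: 46.8
finger_force: 0.0
```

Still free. I'll try closing here, then probe further if it misses.

play_rows(
  translation=[
    [0,0,-0.001],
    [0,0,-0.001],
    [0,0,-0.001],
    [0,0,-0.001],
    [0,0,-0.001],
    [0,0,-0.001],
    [0,0,-0.001],
    [0,0,-0.001],
  ],
  yaw=[0,0,0,0,0,0,0,0],
  hand=0,
)

```text
clock: 9.48
eef_pos: [642.4, -81.4, -21.8]
eef_rot: [-3.142, 0.0, -0.3]
wrist_force: [0.7, 0.0, -0.3]
finger_gap: 20.7
finger_force: 14.9
```

play_rows(
  translation=[
    [0,0,0.005],
    [0,0,0.015],
    [0,0,0.03],
    [0,0,0.045],
    [0,0,0.06],
    [0,0,0.06],
    [0,0,0.06],
  ],
  yaw=[0,0,0,0,0,0,0],
)

```text
clock: 10.35
eef_pos: [642.1, -81.4, 37.7]
eef_rot: [3.142, 0.001, -0.3]
wrist_force: [0.7, -0.2, 0.4]
finger_gap: 20.2
finger_force: 14.9
```

```bash
python3 - <<'E'
from h import *
shot('scene','s3.png'); im=cv2.imread('pics/s3.png')
cv2.imwrite('pics/s3c.png',cv2.resize(im[170:250,310:430],None,fx=6,fy=6,interpolation=cv2.INTER_CUBIC))
E
```

```text
(no output)
```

View pics/s3c.png

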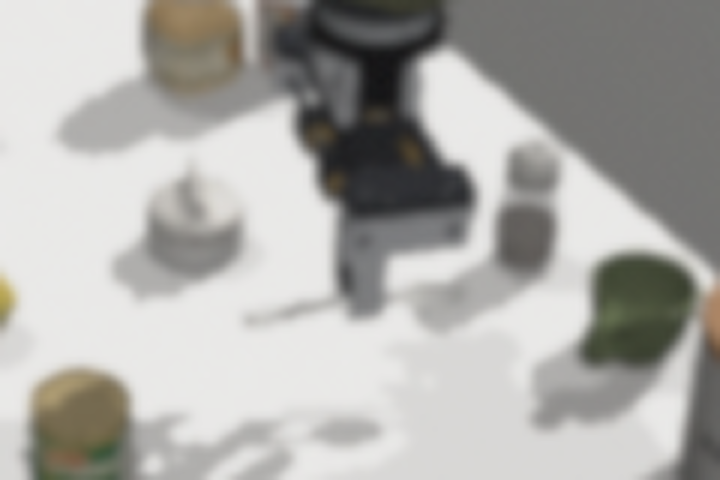

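The spoon is held level between the tips, with its handle end at (250,320) and its bowl at (470,290) in the crop. Carrying it over the tray.

play_rows(
  translation=[
    [0,0,0.02],
    [-0.02,-0.025,0.025],
    [-0.04,-0.05,0.025],
    [-0.06,-0.075,0.025],
    [-0.08,-0.1,0.025],
    [-0.1,-0.127,0.025],
    [-0.12,-0.152,0.025],
    [-0.14,-0.178,0.025],
    [-0.16,-0.203,0.025],
    [-0.176,-0.224,0.025],
    [-0.176,-0.224,0.025],
    [-0.176,-0.224,0.025],
  ],
  yaw=[0,0.06,0.12,0.18,0.24,0.31,0.38,0.44,0.5,0.558,0.558,0.558],
)

```text
clock: 11.9
eef_pos: [466.9, -305.0, 63.8]
eef_rot: [3.141, -0.001, 0.257]
wrist_force: [1.3, 0.8, -0.2]
finger_gap: 20.9
finger_force: 14.9
```

play_rows(
  translation=[
    [0,0,-0.015],
    [0,0,-0.03],
    [0,0,-0.045],
    [0,0,-0.055],
    [0,0,-0.062],
    [0,0,-0.068],
    [0,0,-0.072],
    [0,0,-0.072],
    [0,0,-0.072],
  ],
  yaw=[0,0,0,0,0,0,0,0,0],
)

```text
clock: 13.02
eef_pos: [466.5, -305.5, -8.6]
eef_rot: [3.141, -0.0, 0.258]
wrist_force: [0.3, 0.7, -1.1]
finger_gap: 20.4
finger_force: 14.9
```

play_rows(
  translation=[
    [0,0,-0.002],
    [0,0,-0.004],
    [0,0,-0.005],
    [0,0,-0.006],
    [0,0,-0.006],
    [0,0,-0.006],
  ],
  yaw=[0,0,0,0,0,0],
)

```text
clock: 13.78
eef_pos: [466.4, -305.4, -14.8]
eef_rot: [3.142, -0.0, 0.258]
wrist_force: [0.2, 0.8, -0.7]
finger_gap: 20.4
finger_force: 14.9
```

play_rows(
  translation=[
    [0,0,0],
    [0,0,0],
    [0,0,0],
    [0,0,0],
    [0,0,0],
    [0,0,0],
  ],
  yaw=[0,0,0,0,0,0],
  hand=0.55,
)

```text
clock: 14.52
eef_pos: [466.4, -305.4, -14.8]
eef_rot: [-3.142, 0.0, 0.258]
wrist_force: [-0.4, -0.1, -0.0]
finger_gap: 51.9
finger_force: 0.0
```

play_rows(
  translation=[
    [0,0,0.01],
    [0,0,0.03],
    [0,0,0.06],
    [0,0,0.09],
    [0,0,0.12],
    [0,0,0.14],
    [-0.003,0.06,0.15],
    [-0.003,0.12,0.15],
    [-0.003,0.18,0.15],
    [-0.003,0.24,0.15],
    [-0.003,0.24,0.15],
  ],
  yaw=[0,0,0,0,0,0,0,0,0,0,0],
)

```text
clock: 15.9
eef_pos: [463.4, -62.4, 136.1]
eef_rot: [3.141, -0.001, 0.262]
wrist_force: [0.1, -1.1, -0.8]
finger_gap: 51.6
finger_force: 0.0
```

```bash
python3 - <<'E'
from h import *
c=shot('top','t4.png'); im=cv2.imread('pics/t4.png'); s=cv2.imread('pics/scene0.png')
sc=shot('scene','s4.png'); s=cv2.imread('pics/s4.png')
a=cv2.resize(im[130:280,300:510],None,fx=2,fy=2,interpolation=cv2.INTER_CUBIC)
b=cv2.resize(s[220:345,240:420],(360,300),interpolation=cv2.INTER_CUBIC)
cv2.imwrite('pics/c4.png',np.hstack([a,b]))
# lemon, initial top picture + scene silhouette
def lem(c,img,box):
    y0,y1,x0,x1=box; h=cv2.cvtColor(img,cv2.COLOR_BGR2HSV)[y0:y1,x0:x1]; m=((h[...,1]>90)&(h[...,0]>18)&(h[...,0]<40)).astype(np.uint8)
    ct=max(cv2.findContours(m,0,2)[0],key=cv2.contourArea)[:,0,:]+[x0,y0]; e=cv2.fitEllipse(ct.astype(np.float32)); print(len(ct),e,ray(c,*e[0],27).round(1)); return e
lem(c,cv2.imread('pics/top0.png'),(195,240,320,360)); lem(sc,cv2.imread('pics/s1.png'),(205,235,285,320)); lem(sc,s,(205,235,285,320))
E
```

```text
30 ((338.28253173828125, 218.442138671875), (15.613168716430664, 19.235252380371094), 23.98719596862793) [465.1  71.3  27. ]
18 ((303.56231689453125, 219.82223510742188), (12.328207969665527, 14.655856132507324), 87.85171508789062) [464.7  70.9  27. ]
16 ((303.52838134765625, 219.69921875), (12.710467338562012, 14.637945175170898), 93.26239013671875) [464.9  71.6  27. ]
```

View pics/c4.png

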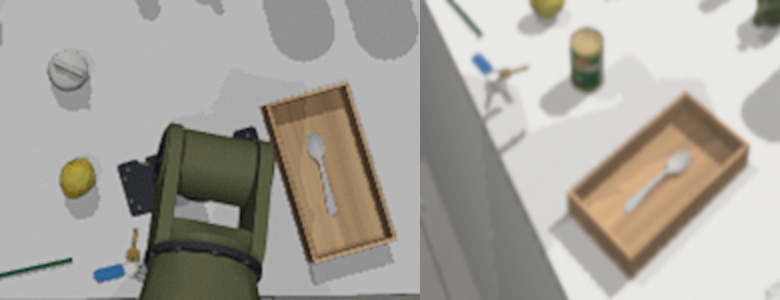

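The spoon lies flat in the tray (top-view inset (320,170)). The lemon is at (465, 71) with yaw about -0.42, and both views agree.

play_rows(
  translation=[
    [0,0.03,0],
    [0,0.06,0],
    [0.001,0.09,0],
    [0.002,0.12,0],
    [0.002,0.137,0],
    [0.002,0.137,0],
    [0.002,0.137,-0.02],
    [0.002,0.137,-0.04],
    [0.002,0.137,-0.06],
    [0.002,0.137,-0.06],
  ],
  yaw=[-0.12,-0.24,-0.36,-0.48,-0.6,-0.68,-0.68,-0.68,-0.68,-0.68],
  hand=0.95,
)

```text
clock: 17.25
eef_pos: [465.0, 70.3, 74.3]
eef_rot: [3.14, 0.002, -0.424]
wrist_force: [-0.4, -0.2, -0.3]
finger_gap: 89.5
finger_force: 0.0
```

play_rows(
  translation=[
    [0,0,-0.015],
    [0,0,-0.03],
    [0,0,-0.045],
    [0,0,-0.06],
    [0,0,-0.072],
    [0,0,-0.082],
    [0,0,-0.088],
    [0,0,-0.088],
    [0,0,-0.088],
  ],
  yaw=[0,0,0,0,0,0,0,0,0],
)

```text
clock: 18.38
eef_pos: [465.6, 71.6, -12.5]
eef_rot: [-3.141, -0.0, -0.422]
wrist_force: [-0.6, -0.4, 0.3]
finger_gap: 89.2
finger_force: 0.0
```

play_rows(
  translation=[
    [0,0,0],
    [0,0,0],
    [0,0,0],
    [0,0,0],
    [0,0,0],
    [0,0,0],
    [0,0,0],
    [0,0,0],
  ],
  yaw=[0,0,0,0,0,0,0,0],
  hand=0,
  force=15,
)

```text
clock: 19.38
eef_pos: [465.4, 71.6, -12.8]
eef_rot: [-3.142, -0.0, -0.422]
wrist_force: [-0.9, 0.2, 0.7]
finger_gap: 52.5
finger_force: 15.0
```

play_rows(
  translation=[
    [0,0,0.02],
    [0,0,0.05],
    [0,0,0.09],
    [0,0,0.12],
    [0.002,0.03,0.13],
    [0.004,0.07,0.13],
    [0.007,0.115,0.13],
    [0.01,0.16,0.13],
    [0.014,0.205,0.13],
    [0.016,0.245,0.13],
    [0.018,0.268,0.13],
    [0.018,0.268,0.13],
  ],
  yaw=[0,0,0,0,0.05,0.1,0.15,0.2,0.25,0.3,0.33,0.33],
)

```text
clock: 20.88
eef_pos: [482.9, 340.5, 116.5]
eef_rot: [3.141, 0.001, -0.091]
wrist_force: [0.2, -0.8, -1.5]
finger_gap: 52.6
finger_force: 15.0
```

play_rows(
  translation=[
    [0,0,0],
    [0,0,-0.02],
    [0,0,-0.04],
    [0,0,-0.06],
    [0,0,-0.08],
    [0,0,-0.095],
    [0,0,-0.107],
    [0,0,-0.114],
    [0,0,-0.118],
    [0,0,-0.12],
    [0,0,-0.12],
    [0,0,-0.12],
  ],
  yaw=[0,0,0,0,0,0,0,0,0,0,0,0],
)

```text
clock: 22.38
eef_pos: [483.5, 339.7, -2.6]
eef_rot: [-3.141, -0.0, -0.092]
wrist_force: [-0.7, 1.0, -0.6]
finger_gap: 52.5
finger_force: 15.0
```

play_rows(
  translation=[
    [0,0,-0.001],
    [0,0,-0.002],
    [0,0,-0.003],
    [0,0,-0.003],
    [0,0,-0.003],
  ],
  yaw=[0,0,0,0,0],
)

```text
clock: 23.0
eef_pos: [483.4, 339.6, -5.8]
eef_rot: [-3.142, -0.0, -0.092]
wrist_force: [-0.6, -1.0, -0.3]
finger_gap: 52.0
finger_force: 15.0
```

play_rows(
  translation=[
    [0,0,0],
    [0,0,0],
    [0,0,0],
    [0,0,0],
    [0,0,0],
    [0,0,0],
  ],
  yaw=[0,0,0,0,0,0],
  hand=0.85,
)

```text
clock: 23.75
eef_pos: [483.4, 339.6, -5.9]
eef_rot: [3.142, -0.0, -0.092]
wrist_force: [0.3, -0.2, 0.6]
finger_gap: 80.3
finger_force: 0.0
```

play_rows(
  translation=[
    [0,0,0.01],
    [0,0,0.03],
    [0,0,0.06],
    [0,0,0.1],
    [0,0,0.14],
    [0,0,0.16],
    [0,-0.05,0.16],
    [0,-0.1,0.16],
    [0,-0.15,0.16],
    [0,-0.2,0.16],
    [0,-0.25,0.16],
    [0,-0.25,0.16],
  ],
  yaw=[0,0,0,0,0,0,0,0,0,0,0,0],
)

```text
clock: 25.25
eef_pos: [483.5, 87.2, 155.0]
eef_rot: [-3.142, -0.001, -0.096]
wrist_force: [-0.7, 0.7, 0.0]
finger_gap: 79.7
finger_force: 0.0
```

```bash
python3 - <<'E'
from h import *
shot('top','t5.png'); im=cv2.imread('pics/t5.png')
cv2.imwrite('pics/c5.png',cv2.resize(im[130:280,200:510],None,fx=2.5,fy=2.5,interpolation=cv2.INTER_CUBIC))
E
```

```text
(no output)
```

View pics/c5.png

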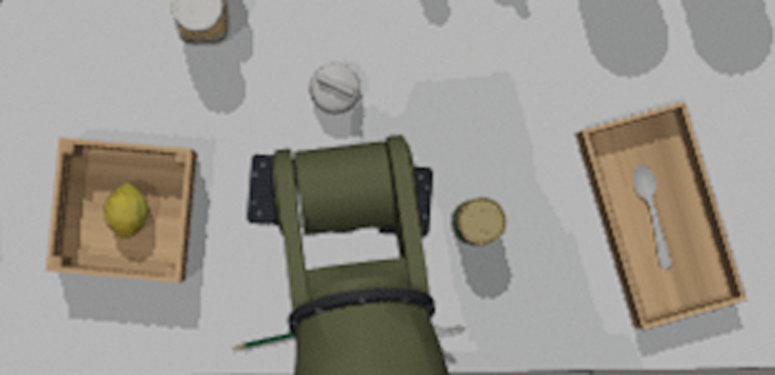

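The lemon rests in the wooden crate at (127,210), the spoon lies flat in the tray at (652,215), and the arm is clear of both.

```bash
python3 -c "
from cell import manip; print(manip.sign_off())"
```

```text
the job is handed in; nothing more can be done
None
```

The teaspoon lies flat in the cutlery tray and the lemon is in the wooden fruit crate, both set down from close above in the order asked; I handed the job in at about 25 s on the robot's clock, and the hand-in returned no verdict.

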